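Fit the side lay on the proof press

ROBOT

A 6-joint arm with a two-finger parallel gripper is mounted at the origin on the work surface. World frame = base frame: x ahead of the robot, y to its left, z up, the work surface at z = 0. Lengths are in m, angles in rad, forces in N, time in s.
With the tool pointing down it reaches from about 0.35 to 0.85 m from the base axis. Payload 8.1 kg.
Tool frame: the origin (TCP) lies midway between the tips of the shut fingers; the grasp point (between the pads) lies 19 mm behind it; z points along the fingers, y is the line along which they close (so a half turn about z gives the same grasp; the last joint's range is limited). The gripper opens to 93 mm and grips with 3 to 60 N. Pads are 15 mm wide; open, the fingers measure 128 mm over their backs; the gripper's body (75 mm by 188 mm) begins 65 mm behind the grasp point.
Start: joints at [-1.27, 0.13, 1.488, -0, 1.523, -0.085], TCP at [0.226, -0.556, 0.219] pointing down, gripper open.
Joint ranges: [-2.96, 2.96], [-0.89, 2.26], [0.02, 2.5], [-1.34, 4.48], [0, 2.73], [-2.66, 2.66]. Speed limits (rad/s): [2.39, 2.39, 2.79, 3.14, 3.14, 3.14].

INTERFACE

Orientations are given as a rotation vector (axis times angle).
In Python, from plant import read_state, read_camera, camera_model, close_job gives the robot as it stands. The module is installed in compiled form; this text tells all that it offers.
- The arm moves only by the tool carry_out, never from a script. Its argument "moves" is a list of rows, each an object of numbers: "jaw": the finger opening in m, from 0 to 0.093; "dx", "dy", "dz": the shift along the tool's x, y, z in m; "yaw": the turn about the tool's z in rad. In form: [{"jaw": .., "dx": .., "dy": .., "dz": .., "yaw": ..}, ...]. A call has 1 to 8 rows; each row shifts and turns the commanded pose from where the row before left it, along the tool's axes as they then stand; what a row does not reach is not made up. A row lasts 1/8 s, in which the tool goes at most 62.5 mm and 10.7 degrees, less where a joint would pass 70% of its speed; a pose out of reach is approached as far as the arm can. A call is refused whole if a number of a shift passes 0.0625 or a number of a turn 0.188, either way. A call with a gripper value outside its range is refused whole. The fingers move at their own pace and stop on an object; "grip_force" is the grip in N (left out, the last holds). Time passes only in rows, so rows that do not move let the fingers close. It gives the time, the measured TCP pose, the force, the opening and the grip force at its end, in the units of the state.
- read_state(): the state, without advancing time (a new reading comes with each control period).
- read_camera(name): name is "scene" or "top" or "wrist"; returns the picture (480x640x3 uint8, red, green, blue); there is no depth.
- camera_model(name): a dict with "camera_matrix" (3x3 intrinsics, pixels), "k1" (the pictures are not rectified: a ray, as slopes to the right and down, at radius r is drawn at 1 + k1 r^2 times it, then the intrinsics apply), "view" (4x4, takes a point from world to camera coordinates). Camera axes: x right, y up, looking along -z (the intrinsics and any distortion apply to the point x, -y, -z); pixel columns grow to the right and rows downward; lengths in m; the calibration is good to about 2 mm. A picture is of the moment at which its call begins: read the wrist's pose just before it. camera_model takes no time and is no camera call; for the wrist camera it gives the pose at the moment of the call.
- close_job(): hands the job in; it is judged then, once.
The state is a dict: "t": time; "q": joint angles; "dq": joint speeds; "joint_torque": joint torques, N m; "tool_pos": TCP position; "orientation": TCP orientation; "force": force on the tool from outside, world axes, zero at the start; "wrist_torque": the same for the moment, N m; "opening": finger opening in m; "gripper_force": force on a finger pad.
Only numpy, scipy, OpenCV 4.12 (cv2) and the standard library are available. Lean on these libraries where they do the work, as an engineer would, in place of code of your own. Each camera call takes 0.05 s, during which the arm holds its last target. There are 200 camera calls.

TASK

Pick up the loose aluminium side lay and fit it on the bare end of the proof press, fence towards the type: lower its two keyholes over the heads of the shoulder screws until the leaf lies flat on the base, then slide it along, away from the red catch pin, until it is fully home and the pin springs up behind it, and let go. Never push it hard against the press or the screws (60 N is too much), and leave everything else where it is.

Things in the scene. Friction and masses are not known exactly. Their poses are not given: they have to be found in the camera images.
- lay: The loose side lay: aluminium L-section, 0.26 kg, starting leaf down on the table. Origin: centre of its underside, x along its length, z up. Leaf 160 (x) x 48 (y, -24..24) x 4 mm thick. On its +y edge stands a fence 160 long, 10 thick (y 14..24), top at z = 44 mm. At the +x end a small head stop, 8 x 22 x 20 mm, sticks out from the fence to +y.
- lay_grip (a point): Middle of the top edge of the lay's fence (lay frame 0, 19, 44 mm). Take the lay by the fence here, from above, closing across its 10 mm.
- lay_keyholes (a point): Lay frame (0, -6, 0) mm, axes as the lay: on the line of the two keyholes in the leaf. Round entries of diameter 17 mm centred at x = -27 and x = 63; from each an 8 mm wide slot runs towards -x and stops a screw with its axis at x = -45 and x = 45, 18 mm from the entry's centre.
- lay_stop_end (a point): Middle of the leaf's +x edge, underside, at the head stop (lay frame 80, 0, 0 mm).
- press: Hand proof press, fixed. Origin: table level at its middle; z up, x across it (away from the robot when unturned), y towards the hinged platen. Grey base plate 240 (x) x 430 mm (y -210..220), top at z = 20 mm. A wooden spacer lies loose between the lay's place and the forme.
- slot_mid (a point): Middle of the dark T-slot along press x, on the base's top (press frame 0, -141, 20 mm; white tick beside it). A clamped bar in the slot carries two rigid shoulder screws 90 mm apart along x: brass heads 14 mm wide (chamfered to 11), top 9.8 and underside 5.5 mm above the base, shanks 6 mm. The bar is NOT measured: its middle is anywhere within 18 mm of this point along x; see or feel for it.
- lay_place (a point): On the base's top, press axes (press frame 0, -135, 20 mm). The lay goes parallel to the press, fence to +y, head stop to +x, origin on this y. Entries are over the heads when its origin is 18 mm to -x of the screws' middle: the leaf then drops 9.8 mm, from riding on the heads to the base. Home is 18 mm on to +x, origin level with the screws' middle, shanks against the slot ends.
- catch (a joint): Red spring pin, 8 mm across, on the screws' bar 85.5 mm to -x of the screws' middle, 6.5 mm above the base. 0 = up, grows as pushed down, at most 0.0068 m (0.3 N at the top, 0.6 N down). The leaf holds it down from when it drops over the heads until 1.5 mm before the end of the slide; then it springs up behind the leaf's -x edge and locks the lay.
- forme (a point): Top middle of the forme (steel frame with type, 200 x 150 mm in press x, y; top 45 mm above the table; press frame 0, 55, 45 mm).
- platen_handle (a point): Middle of the wooden handle, 230 mm long along press x, of the platen that stands swung open at the press's +y end; the highest part of the press, about 205 mm above the table.
- ink_tin: Bystander, leave alone: closed grey ink tin with a red disc on its lid, diameter 96, 70 tall; origin under its centre (mm).
- brayer: Bystander, leave alone: hand ink roller lying on the table: red roller 90 long and 38 in diameter, dark wooden handle; 190 long overall; origin on the table under the roller's middle (mm).
- composing_stick: Bystander, leave alone: flat steel composing stick (type tray) 48 x 230, 20 tall; origin under its centre (mm).
- quoin_key: Bystander, leave alone: steel T-shaped key lying flat, about 85 x 80, 14 tall; origin under its middle (mm).
- mallet: Bystander, leave alone: wooden mallet lying on the table, head diameter 68 x 100, handle 190; origin under the head's middle (mm).
- furniture: Bystander, leave alone: dark wooden spacer stick 60 x 15 x 15, lying loose on the press base between lay place and forme; origin under its centre (mm).
- type_block: Bystander, leave alone: lead-grey block of type 70 x 35 x 23 lying on the table; origin under its centre (mm).
Mind the look-alikes: they are no part of the job. Of the things like the lay, leave any that is blue or orange; of the rest the larger one is meant.

How it is judged:
On the way, in this order (a step that is already met when the one before it is completed fails the run):
1. the lay is picked up, clear of the table and above the screw heads (height (world z) of lay above 0.04 m), for 0.1 s.
2. both keyhole entries have gone down over the screw heads: the leaf lies on the base and holds the catch pin down (z of lay in the frame of press below 0.023 m and angle between the x axis of lay and the x axis of press, either way round below 0.04 rad and angle between lay's own z axis and vertical below 0.03 rad and y of lay in the frame of press between -0.139 and -0.131 m and value of joint catch above 0.003 m), for 0.1 s.
At the end, for the whole second after the job is handed in: The lay lies flat on the press base (within 3 mm, tilt under 0.03 rad), parallel to it within 0.04 rad, fence towards the forme, within 4 mm of its line, locked: slid home on the screws, the catch pin up again behind it (within 1.5 mm); released and at rest (z of lay in the frame of press below 0.023 m and angle between the x axis of lay and the x axis of press, either way round below 0.04 rad and angle between lay's own z axis and vertical below 0.03 rad and y of lay in the frame of press between -0.139 and -0.131 m and x of lay_stop_end in the frame of press between 0.058 and 0.102 m and value of joint catch below 0.0015 m and linear speed of lay below 0.01 m/s and contact force between the fingers and lay below 0.1 N); the robot touches nothing.
It fails at once if the lay is pushed against the press or its screws with more than 60 N (contact force between lay and press above 60 N).
It fails at once if a bystander (tin, brayer, composing stick, quoin key, mallet, wooden spacer, type block) is moved more than 20 mm (distance of any of ink_tin, brayer, composing_stick, quoin_key, mallet, furniture, type_block from where it was at the start of the episode above 0.02 m).
It also fails if it takes over 61 s, if anything falls off the work surface, if the arm or the gripper's body presses on something with over 40 N, if the wrist force passes 120 N, or if a joint passes its speed limit or range.

## Working session

There is one attempt and no reset: what is moved stays moved. The work goes in short steps, Python scripts to look and compute and a tool call to move; the robot and the scene stay as the last step left them, time stands still between calls to the robot, and variables do not carry over. Pictures are saved under pics/ and viewed, at most 10 in all, crops included, and the job is handed in when it is done.

Besides the shell and the picture viewer there is one more tool, called as name(argument=value, ...) on one line, values as JSON. carry_out: Moves the arm, as the interface text tells. Its arguments: {"type":"object","properties":{"moves":{"type":"array","items":{"type":"object","properties":{"jaw":{"type":"number"},"dx":{"type":"number"},"dy":{"type":"number"},"dz":{"type":"number"},"yaw":{"type":"number"}}}},"grip_force":{"type":"number"}},"required":["moves"]}

```bash
mkdir -p pics
cat > h.py <<'E'
import numpy as np, cv2
from plant import read_state, read_camera, camera_model, close_job
def snap(cam,name):
    m=camera_model(cam); im=read_camera(cam); cv2.imwrite(f'pics/{name}.png',im[:,:,::-1]); 
    np.savez(f'pics/{name}.npz',K=m['camera_matrix'],k1=m['k1'],V=m['view']); return im
def load(name):
    return cv2.imread(f'pics/{name}.png'),np.load(f'pics/{name}.npz')
def ray(m,uv):
    uv=np.atleast_2d(np.array(uv,float)); K=np.array(m['K']); k1=float(m['k1'])
    s=cv2.undistortPoints(uv[:,None],K,np.array([k1,0,0,0.])).reshape(-1,2)
    V=np.array(m['V']); d=np.c_[s[:,0],-s[:,1],-np.ones(len(s))]@V[:3,:3]
    return -V[:3,:3].T@V[:3,3], d/np.linalg.norm(d,axis=1)[:,None]
def onz(m,uv,z):
    c,d=ray(m,uv); return c+d*((z-c[2])/d[:,2])[:,None]
def tri(m1,p1,m2,p2):
    c1,d1=ray(m1,p1); c2,d2=ray(m2,p2); out=[]
    for a,b in zip(d1,d2):
        t=np.linalg.lstsq(np.c_[a,-b],c2-c1,rcond=None)[0]; P=c1+a*t[0];Q=c2+b*t[1]
        out.append(np.r_[(P+Q)/2,np.linalg.norm(P-Q)])
    return np.array(out)
def proj(m,P):
    P=np.atleast_2d(P); V=np.array(m['V']); c=P@V[:3,:3].T+V[:3,3]; s=np.c_[c[:,0]/-c[:,2],-c[:,1]/-c[:,2]]
    r=(s**2).sum(1)[:,None]; s=s*(1+float(m['k1'])*r); K=np.array(m['K']); return s@K[:2,:2].T+K[:2,2]
E
python3 - <<'E'
from h import *
for c in('scene','top'):
    snap(c,c+'0'); m=load(c+'0')[1]; print(c,ray(m,[320,240]),m['k1'],m['K'][0,0])
print(read_state())
E
```

```text
scene (array([ 1.31652649, -1.08674194,  1.43632619]), array([[-0.42000383,  0.58542865, -0.69344796]])) -0.06526548036318122 610.5953133200372
top (array([0.33906012, 0.03461158, 1.34765937]), array([[ 0.1390804 , -0.00739386, -0.99025349]])) -0.03785953120560156 471.08589670857106
{'t': 0.1, 'q': array([-1.27041707e+00,  1.31081720e-01,  1.48919266e+00,  3.25072312e-05,
        1.52299790e+00, -8.53872972e-02]), 'dq': array([-0.00077989, -0.00017829, -0.00091771, -0.00026802, -0.00062278,
       -0.00068359]), 'joint_torque': array([ 7.05215571e-04, -5.61338532e+01, -4.93096912e+01,  7.69935502e-02,
        2.91420787e-02, -9.07138497e-05]), 'tool_pos': array([ 0.22564567, -0.55538931,  0.21768246]), 'orientation': array([-3.08169185e+00, -6.01887104e-01,  2.32235074e-04]), 'force': array([-0.13996719,  0.65665915,  0.1489206 ]), 'wrist_torque': array([-0.00041578, -0.01123905,  0.014954  ]), 'gripper_force': 0.0, 'opening': 0.0930357890447695}
```

View pics/top0.png

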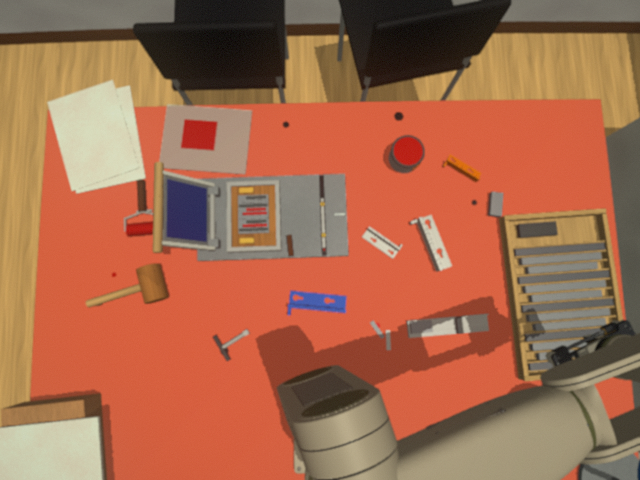

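View pics/scene0.png

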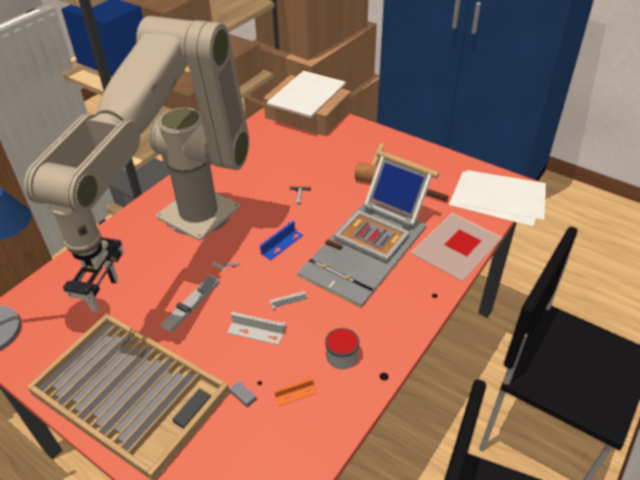

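Candidates: light lay at top (432,243), smaller light one at (382,242), blue (316,302), orange (463,167). The larger one that is neither blue nor orange is at (432,243). The press slot is at top (323,215), with its tick at (339,214).

Run:
```python
from h import *
im,m=load('top0')
P=onz(m,[[432,243],[382,242],[323,215],[339,214]],0.02); print(P.round(3))
from scipy.spatial.transform import Rotation as R
s=read_state(); print(R.from_rotvec(s['orientation']).as_matrix().round(3))
w=camera_model('wrist'); V=np.array(w['view']); print((-V[:3,:3].T@V[:3,3]).round(3),V[:3,:3].round(3),w['camera_matrix'])
# light blob on table
hsv=cv2.cvtColor(im,cv2.COLOR_BGR2HSV); mk=((hsv[:,:,1]<70)&(hsv[:,:,2]>120)).astype('uint8')
n,l,st,c=cv2.connectedComponentsWithStats(mk)
for i in range(1,n):
    if st[i,4]>100 and 350<c[i][0]<480 and 180<c[i][1]<300:
        pts=np.argwhere(l==i)[:,::-1].astype(np.float32); r=cv2.minAreaRect(pts); print(st[i],r); print(onz(m,cv2.boxPoints(r),0.0).round(3))
```

```text
[[ 0.51  -0.294  0.02 ]
 [ 0.516 -0.152  0.02 ]
 [ 0.598  0.015  0.02 ]
 [ 0.6   -0.031  0.02 ]]
[[ 0.927  0.376 -0.   ]
 [ 0.376 -0.927  0.002]
 [ 0.    -0.002 -1.   ]]
[ 0.287 -0.531  0.384] [[ 0.376 -0.926 -0.002]
 [ 0.9    0.366 -0.238]
 [ 0.221  0.088  0.971]] [[391.00732002   0.         316.76474801]
 [  0.         391.00732002 245.13561596]
 [  0.           0.           1.        ]]
[419 216  32  54 640] ((434.53448486328125, 241.58619689941406), (56.45137405395508, 13.184367179870605), 68.19859313964844)
[[ 0.588 -0.262  0.   ]
 [ 0.601 -0.299  0.   ]
 [ 0.447 -0.351  0.   ]
 [ 0.433 -0.315  0.   ]]
[363 227  39  31 425] ((381.5716552734375, 240.81524658203125), (37.2441291809082, 15.57044792175293), 35.21759033203125)
[[ 0.536 -0.097  0.   ]
 [ 0.573 -0.124  0.   ]
 [ 0.508 -0.21   0.   ]
 [ 0.472 -0.182  0.   ]]
```

carry_out(moves=[{"dx": 0.05,"dy": -0.019},{"dx": 0.05,"dy": -0.019},{"dx": 0.05,"dy": -0.019},{"dx": 0.05,"dy": -0.019},{"dx": 0.05,"dy": -0.019},{"dx": 0.05,"dy": -0.019},{"dx": 0.05,"dy": -0.02},{}])

```text
invalid input at $.moves[0]: expected keys jaw, dx, dy, dz, yaw
```

Run:
```python
from h import *
snap('wrist','w1'); s=read_state(); print(s['t'],s['tool_pos'],s['dq'].round(3))
```

```text
0.15 [ 0.22569232 -0.55546564  0.21783447] [-0.001 -0.004 -0.002 -0.001  0.001 -0.001]
```

View pics/w1.png

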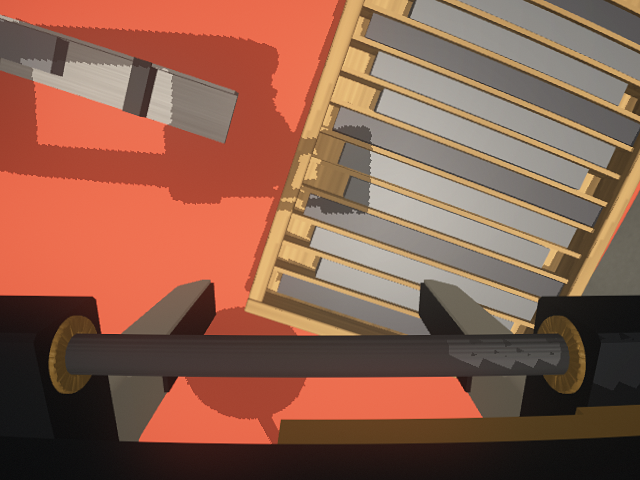

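The move was refused because every row needs all five keys. The picture (w1) only shows the type case and the composing stick at the upper left. The gripper hides everything below about row 290, so the lay must be viewed ahead of the fingers.

carry_out(moves=[{"jaw": 0.093,"dx": 0.045,"dy": -0.022,"dz": 0,"yaw": 0},{"jaw": 0.093,"dx": 0.045,"dy": -0.022,"dz": 0,"yaw": 0},{"jaw": 0.093,"dx": 0.045,"dy": -0.022,"dz": 0,"yaw": 0},{"jaw": 0.093,"dx": 0.045,"dy": -0.022,"dz": 0,"yaw": 0},{"jaw": 0.093,"dx": 0.045,"dy": -0.022,"dz": 0,"yaw": 0},{"jaw": 0.093,"dx": 0.045,"dy": -0.022,"dz": 0,"yaw": 0},{"jaw": 0.093,"dx": 0,"dy": 0,"dz": 0,"yaw": 0},{"jaw": 0.093,"dx": 0,"dy": 0,"dz": 0,"yaw": 0}])

```text
t: 1.15
tool_pos: [0.426, -0.332, 0.2184]
orientation: [-3.083, -0.604, 0.001]
force: [-0.4, 0.2, 0.1]
opening: 0.0933
gripper_force: 0.0
```

Run:
```python
from h import *
snap('wrist','w2'); s=read_state(); print(s['t'],s['tool_pos'],s['dq'].round(3))
```

```text
1.2 [ 0.42572066 -0.33254583  0.218452  ] [-0.018 -0.    -0.     0.    -0.002  0.003]
```

View pics/w2.png

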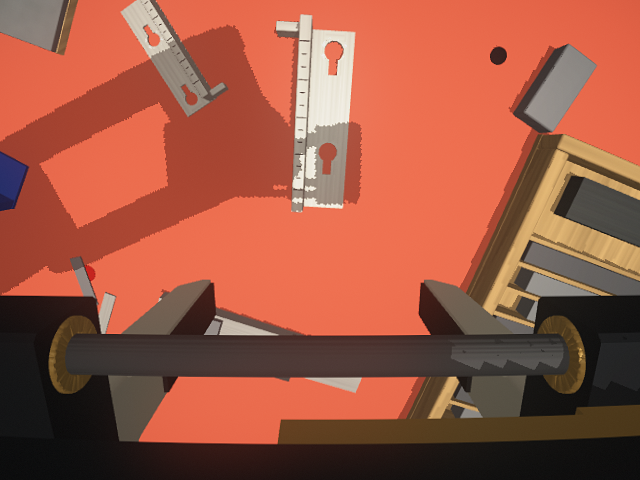

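w2 shows the larger light lay: fence on its left (x≈300, rows 15–212), head stop at upper left (285,28), keyhole entries at (334,50) and (328,152). Its x axis points up in the image and fence (+y) is left, so nearly the press's orientation. The small look-alike is at (175,55). Second view for height.

carry_out(moves=[{"jaw": 0.093,"dx": 0.0,"dy": -0.04,"dz": 0,"yaw": 0},{"jaw": 0.093,"dx": 0.0,"dy": -0.04,"dz": 0,"yaw": 0},{"jaw": 0.093,"dx": 0,"dy": 0,"dz": 0,"yaw": 0},{"jaw": 0.093,"dx": 0,"dy": 0,"dz": 0,"yaw": 0}])

```text
t: 1.7
tool_pos: [0.396, -0.2591, 0.219]
orientation: [3.083, 0.6, 0.001]
force: [1.0, -0.7, 0.4]
opening: 0.093
gripper_force: 0.0
```

```bash
cat > m.py <<'E'
from h import *
def blob(name,guess):
    im,m=load(name); hsv=cv2.cvtColor(im,cv2.COLOR_BGR2HSV); mk=(hsv[:,:,1]<110).astype('uint8')
    n,l,st,c=cv2.connectedComponentsWithStats(mk,connectivity=4); i=l[guess[1],guess[0]]
    b=(l==i).astype('uint8'); return im,m,b,st[i],c[i]
E
python3 - <<'E'
from m import *
snap('wrist','w3'); s=read_state(); print(s['t'],s['tool_pos'])
im,m,b,st,c=blob('w2',(345,100)); print(st,c)
m3=load('w3')[1]; p=onz(m,[345,100],0.004); g=proj(m3,p)[0].round().astype(int); print(g)
im3,_,b3,st3,c3=blob('w3',tuple(g)); print(st3,c3)
o=np.hstack([im[0:230,250:390],im3[0:230,g[0]-95:g[0]+45]]); 
mm=np.hstack([b[0:230,250:390],b3[0:230,g[0]-95:g[0]+45]])*255
o=np.hstack([o,cv2.merge([mm]*3)]); cv2.imwrite('pics/c1.png',cv2.resize(o[:,:],None,fx=1.42,fy=2.5,interpolation=cv2.INTER_NEAREST)[:600,:800])
E
```

```text
1.75 [ 0.39611296 -0.25917186  0.21888433]
[ 276   14   79  198 9399] [319.28566869 113.34610065]
[429 100]
[ 366   15   76  197 9034] [404.31326101 113.31779942]
```

View pics/c1.png

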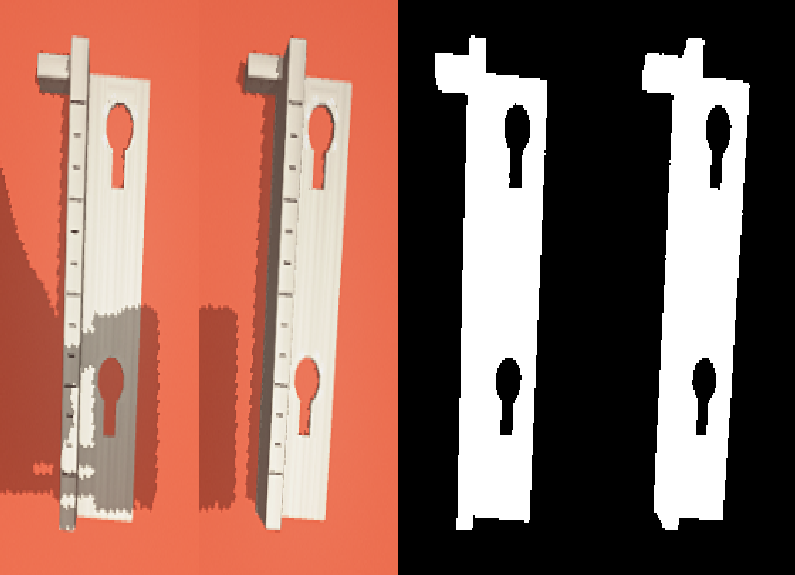

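Run:
```python
from m import *
H=[];T=[];M=[]
for n,g in(('w2',(345,100)),('w3',(429,100))):
    im,m,b,st,c=blob(n,g); M.append(m)
    cs,h=cv2.findContours(b,cv2.RETR_CCOMP,cv2.CHAIN_APPROX_NONE)
    hs=[cv2.moments(x) for x,hh in zip(cs,h[0]) if hh[3]>=0 and cv2.contourArea(x)>60]
    H.append(sorted([[a['m10']/a['m00'],a['m01']/a['m00']] for a in hs],key=lambda p:p[1]))
    ys,xs=np.nonzero(b); top=ys.min(); bot=ys.max()
    t1=xs[(ys>=top+2)&(ys<=top+4)]; t2=xs[(ys<=bot-1)&(ys>=bot-2)]
    T.append([[t1.mean(),top-.5],[t2.mean(),bot+.5]]); print(n,H[-1],T[-1],len(t1)/3,len(t2)/2)
print(tri(M[0],H[0],M[1],H[1]).round(4)); print(tri(M[0],T[0],M[1],T[1]).round(4))
for m,h,t in zip(M,H,T):
    p=onz(m,h,0.003); d=p[0]-p[1]; a=np.arctan2(d[1],d[0]); ex=np.array([np.cos(a),np.sin(a),0]);ey=np.array([-ex[1],ex[0],0])
    # hole centroid: entry r8.5 + slot to 18mm+4
    print('holes',p.round(4),np.linalg.norm(d),np.degrees(a))
    q=onz(m,t,0.044); d2=q[0]-q[1]; print('fence',q.round(4),q.mean(0).round(4),np.linalg.norm(d2),np.degrees(np.arctan2(d2[1],d2[0])))
    A1=np.pi*8.5**2; A2=8*(22-7.5); xc=(-A2*(7.5+22)/2)/(A1+A2)/1000
    mid=p.mean(0); org=mid-ex*(0.018+xc)+ey*0.006; print('lay org',org,'grip',org+ey*.019)
s=read_state(); print(s['tool_pos'])
```

```text
w2 [[333.09480812641084, 56.00376222723852], [326.89315181518145, 156.3861386138614]] [[np.float64(305.5), np.float64(13.5)], [np.float64(296.5), np.float64(211.5)]] 12.0 12.0
w3 [[418.6462093862816, 56.24107501002807], [408.7528499772001, 156.18239854081168]] [[np.float64(402.5), np.float64(14.5)], [np.float64(385.2608695652174), np.float64(211.5)]] 12.666666666666666 11.5
[[ 5.702e-01 -2.897e-01  2.500e-03  2.000e-04]
 [ 4.850e-01 -3.188e-01  2.800e-03  1.000e-04]]
[[ 5.832e-01 -2.587e-01  4.080e-02  4.000e-04]
 [ 4.309e-01 -3.111e-01  4.170e-02  4.000e-04]]
holes [[ 0.57   -0.2898  0.003 ]
 [ 0.485  -0.3189  0.003 ]] 0.08985869921140845 18.861950384239048
fence [[ 0.5825 -0.2591  0.044 ]
 [ 0.4314 -0.311   0.044 ]] [ 0.5069 -0.285   0.044 ] 0.15972286556087717 18.993692898698978
lay org [ 0.51324373 -0.30285415  0.003     ] grip [ 0.50710124 -0.28487445  0.003     ]
holes [[ 0.5702 -0.2896  0.003 ]
 [ 0.485  -0.3188  0.003 ]] 0.09000021674299362 18.907432269906785
fence [[ 0.5818 -0.2585  0.044 ]
 [ 0.4309 -0.3107  0.044 ]] [ 0.5064 -0.2846  0.044 ] 0.15971922388224108 19.07291336789864
lay org [ 0.51336397 -0.30274503  0.003     ] grip [ 0.50720721 -0.2847702   0.003     ]
[ 0.39611296 -0.25917186  0.21888433]
```

Both views agree: leaf holes at z≈3 mm, fence top ≈41 mm, lengths 90.0 and 159.7 mm, yaw 18.95°, grip point (0.507,-0.285). Before grasping I'll measure the press and screws.

carry_out(moves=[{"jaw": 0.093,"dx": 0.04,"dy": -0.045,"dz": 0,"yaw": 0},{"jaw": 0.093,"dx": 0.04,"dy": -0.045,"dz": 0,"yaw": 0},{"jaw": 0.093,"dx": 0.04,"dy": -0.045,"dz": 0,"yaw": 0},{"jaw": 0.093,"dx": 0.04,"dy": -0.045,"dz": 0,"yaw": 0},{"jaw": 0.093,"dx": 0,"dy": 0,"dz": 0,"yaw": 0},{"jaw": 0.093,"dx": 0,"dy": 0,"dz": 0,"yaw": 0}])

```text
t: 2.5
tool_pos: [0.4769, -0.0317, 0.2184]
orientation: [3.083, 0.603, -0.001]
force: [-0.0, -1.3, -0.7]
opening: 0.0929
gripper_force: 0.0
```

Run:
```python
from h import *
snap('wrist','w4'); s=read_state(); print(s['t'],s['tool_pos'])
```

```text
2.55 [ 0.47674677 -0.03231618  0.21846638]
```

carry_out(moves=[{"jaw": 0.093,"dx": 0.0,"dy": -0.04,"dz": 0,"yaw": 0},{"jaw": 0.093,"dx": 0.0,"dy": -0.04,"dz": 0,"yaw": 0},{"jaw": 0.093,"dx": 0,"dy": 0,"dz": 0,"yaw": 0},{"jaw": 0.093,"dx": 0,"dy": 0,"dz": 0,"yaw": 0}])

```text
t: 3.05
tool_pos: [0.4469, 0.0416, 0.2188]
orientation: [3.083, 0.6, 0.001]
force: [0.7, 0.3, 0.7]
opening: 0.0931
gripper_force: 0.0
```

Run:
```python
from h import *
b=snap('wrist','w5'); s=read_state(); print(s['t'],s['tool_pos'])
a=load('w4')[0]; b=b[:,:,::-1]
cv2.imwrite('pics/c2.png',np.vstack([a[:300],b[:300]]))
```

```text
3.1 [0.44700029 0.04159028 0.21874858]
```

View pics/c2.png

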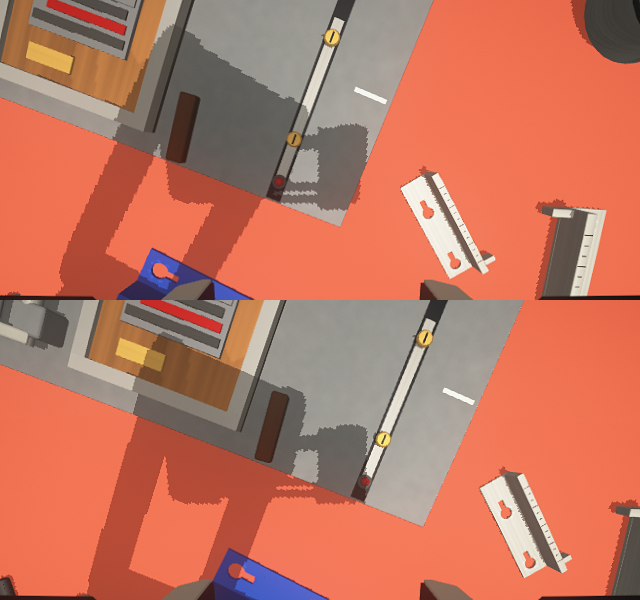

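w4 (upper) shows brass heads at (332,38) and (294,140), red pin at (279,182), tick at (370,95), spacer at (182,127). w5 (lower) shows heads at (425,38) and (383,139), pin at (365,182), base corner at (423,226).

Run:
```python
from h import *
g={'w4':[(332,38),(294,140),(279,182)],'w5':[(425,38),(383,139),(365,182)]}
M=[];P=[];E=[]
for n in g:
    im,m=load(n); M.append(m); hsv=cv2.cvtColor(im,cv2.COLOR_BGR2HSV); ps=[]
    for k,(u,v) in enumerate(g[n]):
        r=14 if k<2 else 9
        sub=hsv[v-r:v+r+1,u-r:u+r+1]; h,s,_=cv2.split(sub)
        b=((h>15)&(h<35)&(s>70)) if k<2 else (((h<10)|(h>170))&(s>110))
        n_,l,st,c=cv2.connectedComponentsWithStats(b.astype('uint8')); i=1+np.argmax(st[1:,4])
        cn=cv2.findContours((l==i).astype('uint8'),cv2.RETR_EXTERNAL,cv2.CHAIN_APPROX_NONE)[0][0]
        (cx,cy),rad=cv2.minEnclosingCircle(cn)
        ps.append([cx+u-r,cy+v-r]); print(n,k,np.round(ps[-1],1),round(rad,1),st[i],c[i]+[u-r,v-r])
    P.append(ps)
    # base -y edge: grey/red transition right edge between rows
    gr=((hsv[:,:,1]<90)).astype('uint8'); ed=[]
    y0,y1=(20,205) if n=='w4' else (20,205)
    x0=g[n][0][0]+30
    for v in range(y0,y1,3):
        xs=g[n][0][0]+int((38-v)*0.4)+35
        run=np.nonzero(gr[v,xs:]==0)[0]
        # skip
        ed.append([xs+run[0]-.5,v])
    E.append(np.array(ed))
print(tri(M[0],P[0],M[1],P[1]).round(4))
for m,p,e in zip(M,P,E):
    q=onz(m,p[:2],0.0285); d=q[0]-q[1]; print('heads',q.round(4),np.linalg.norm(d),np.degrees(np.arctan2(d[1],d[0])),'mid',q.mean(0))
    q=onz(m,e,0.02); vx,vy,x,y=cv2.fitLine(q[:,:2].astype(np.float32),cv2.DIST_HUBER,0,.001,.001).ravel()
    print('edge',x,y,np.degrees(np.arctan2(vy,vx)), 'dist mid', )
    n_=np.array([-vy,vx]); mid=onz(m,p[:2],0.0285).mean(0)[:2]; print((mid-[x,y])@n_, np.abs((q[:,:2]-[x,y])@n_).max())
print(onz(M[0],P[0][2:],.0265),onz(M[1],P[1][2:],.0265))
```

```text
w4 0 [331.3  37.3] 9.0 [  6   5  16  18 226] [331.45575221  37.42920354]
w4 1 [293.6 139. ] 8.1 [  6   5  16  17 197] [293.64974619 138.80203046]
w4 2 [278.5 181.5] 4.5 [ 4  4 10  9 66] [278.5        181.36363636]
w5 0 [424.2  38.2] 9.0 [  5   6  17  18 228] [424.10087719  38.35964912]
w5 1 [382.8 139. ] 8.1 [  6   6  16  17 194] [382.67525773 139.0257732 ]
w5 2 [364. 181.] 4.5 [ 4  4  9  9 64] [364.265625 181.125   ]
[[6.290e-01 1.630e-02 2.710e-02 1.000e-04]
 [5.389e-01 1.510e-02 2.770e-02 1.000e-04]
 [4.983e-01 1.470e-02 1.990e-02 4.000e-04]]
heads [[0.6285 0.0162 0.0285]
 [0.5389 0.015  0.0285]] 0.08965969321482536 0.7375519783945514 mid [0.58372207 0.0156114  0.0285    ]
edge 0.5916035 -0.052952535 0.65846664 dist mid
0.06864998232617137 0.0005241295604759226
heads [[0.6285 0.0165 0.0285]
 [0.5389 0.0152 0.0285]] 0.08964051249753599 0.8257514756593562 mid [0.58371616 0.0158778  0.0285    ]
edge 0.59235704 -0.052614275 0.7614581 dist mid
0.06860085436003904 0.0005029506817662338
[[0.49887009 0.01416976 0.0265    ]] [[0.49872574 0.01567602 0.0265    ]]
```

Both views agree: screws' middle S=(0.5838,0.0158), heads at z≈27–28 mm, 89.7 mm apart, press yaw ≈0.75°. The base edge is 68.6 mm off (should be 69) and the pin 85 mm (should be 85.5). Now the pick.

carry_out(moves=[{"jaw": 0.05,"dx": 0,"dy": 0,"dz": 0,"yaw": 0.054},{"jaw": 0.05,"dx": -0.008,"dy": 0.055,"dz": 0,"yaw": 0},{"jaw": 0.05,"dx": -0.008,"dy": 0.055,"dz": 0,"yaw": 0},{"jaw": 0.05,"dx": -0.008,"dy": 0.055,"dz": 0,"yaw": 0},{"jaw": 0.05,"dx": -0.008,"dy": 0.055,"dz": 0,"yaw": 0},{"jaw": 0.05,"dx": -0.008,"dy": 0.055,"dz": 0,"yaw": 0},{"jaw": 0.05,"dx": -0.009,"dy": 0.053,"dz": 0.04,"yaw": 0},{"jaw": 0.05,"dx": 0,"dy": 0,"dz": 0.06,"yaw": 0}])

```text
t: 4.1
tool_pos: [0.5075, -0.2859, 0.1224]
orientation: [3.095, 0.509, 0.006]
force: [1.0, 0.5, -1.5]
opening: 0.0502
gripper_force: 0.0
```

carry_out(moves=[{"jaw": 0.05,"dx": 0,"dy": 0,"dz": 0.02,"yaw": 0},{"jaw": 0.05,"dx": 0,"dy": 0,"dz": 0,"yaw": 0},{"jaw": 0.05,"dx": 0,"dy": 0,"dz": 0,"yaw": 0}])

```text
t: 4.47
tool_pos: [0.508, -0.28, 0.1042]
orientation: [3.096, 0.519, 0.004]
force: [-0.3, 0.0, 1.1]
opening: 0.05
gripper_force: 0.0
```

```bash
cat > st.py <<'E'
from h import *
from scipy.spatial.transform import Rotation as R
import sys
s=read_state(); Rm=R.from_rotvec(s['orientation']).as_matrix()
yaw=np.arctan2(Rm[1,0],Rm[0,0]); print('t',s['t'],'pos',s['tool_pos'].round(5),'yaw',yaw,'tilt',Rm[:2,2].round(4),'F',s['force'].round(2),'op',s['opening'],s['gripper_force'])
if len(sys.argv)>4:
    x,y,z,a=map(float,sys.argv[1:5]); print('yaw cmd',yaw-np.radians(a),'tool d now',(Rm.T@(np.array([x,y,z])-s['tool_pos'])).round(4))
E
python3 st.py .507 -.285 .016 18.95
```

```text
t 4.475 pos [ 0.50799 -0.28004  0.10416] yaw 0.3322710680436839 tilt [ 0.0032 -0.0022] F [-0.32  0.04  1.06] op 0.04999893908034056 0.0
yaw cmd 0.0015311747907584827 tool d now [-0.0028  0.0041  0.0882]
```

carry_out(moves=[{"jaw": 0.05,"dx": -0.0028,"dy": 0.0041,"dz": 0.02,"yaw": 0},{"jaw": 0.05,"dx": 0,"dy": 0,"dz": 0.02,"yaw": 0},{"jaw": 0.05,"dx": 0,"dy": 0,"dz": 0,"yaw": 0},{"jaw": 0.05,"dx": 0,"dy": 0,"dz": 0,"yaw": 0}])

```text
t: 4.97
tool_pos: [0.505, -0.2839, 0.0611]
orientation: [-3.098, -0.519, 0.001]
force: [-0.1, -0.0, 0.4]
opening: 0.0501
gripper_force: 0.0
```

```bash
python3 st.py .507 -.285 .016 18.95
```

```text
t 4.975 pos [ 0.50505 -0.28386  0.06106] yaw 0.33190333678049755 tilt [-0.0006  0.0004] F [-0.1  -0.04  0.44] op 0.05013451578594534 0.0
yaw cmd 0.0011634435275721389 tool d now [0.0015 0.0017 0.0451]
```

carry_out(moves=[{"jaw": 0.05,"dx": 0.0015,"dy": 0.0015,"dz": 0.02,"yaw": 0.001},{"jaw": 0.05,"dx": 0,"dy": 0,"dz": 0.015,"yaw": 0},{"jaw": 0.05,"dx": 0,"dy": 0,"dz": 0.01,"yaw": 0},{"jaw": 0.05,"dx": 0,"dy": 0,"dz": 0,"yaw": 0},{"jaw": 0.05,"dx": 0,"dy": 0,"dz": 0,"yaw": 0},{"jaw": 0.05,"dx": 0,"dy": 0,"dz": 0,"yaw": 0}])

```text
t: 5.72
tool_pos: [0.5076, -0.2854, 0.0171]
orientation: [3.098, 0.517, 0.001]
force: [-0.2, -0.8, 0.7]
opening: 0.05
gripper_force: 0.0
```

```bash
python3 st.py .507 -.285 .016 18.95
```

```text
t 5.725 pos [ 0.50762 -0.28537  0.01709] yaw 0.3307865656817531 tilt [ 0.0011 -0.0007] F [-0.15 -0.78  0.65] op 0.050035981833691845 0.0
yaw cmd 4.6672428827665424e-05 tool d now [-0.0005 -0.0006  0.0011]
```

Aligned within a millimetre, so close on it.

carry_out(grip_force=40, moves=[{"jaw": 0.012,"dx": 0,"dy": 0,"dz": 0,"yaw": 0},{"jaw": 0.0,"dx": 0,"dy": 0,"dz": 0,"yaw": 0},{"jaw": 0.0,"dx": 0,"dy": 0,"dz": 0,"yaw": 0},{"jaw": 0.0,"dx": 0,"dy": 0,"dz": 0,"yaw": 0},{"jaw": 0.0,"dx": 0,"dy": 0,"dz": 0,"yaw": 0},{"jaw": 0.0,"dx": 0,"dy": 0,"dz": 0,"yaw": 0}])

```text
t: 6.48
tool_pos: [0.5071, -0.285, 0.0163]
orientation: [-3.099, -0.517, 0.0]
force: [0.2, -0.4, 0.1]
opening: 0.0097
gripper_force: 40.0
```

```bash
python3 st.py .507 -.285 .016 18.95
```

```text
t 6.475 pos [ 0.50708 -0.28497  0.01631] yaw 0.33081353658835494 tilt [-0.0001  0.0001] F [ 0.17 -0.4   0.12] op 0.009720617352723164 39.99987065792084
yaw cmd 7.364333542952961e-05 tool d now [-0.0001  0.      0.0003]
```

carry_out(moves=[{"jaw": 0.0,"dx": 0,"dy": 0,"dz": -0.02,"yaw": 0},{"jaw": 0.0,"dx": 0,"dy": 0,"dz": -0.04,"yaw": 0},{"jaw": 0.0,"dx": 0,"dy": 0,"dz": -0.04,"yaw": 0.05},{"jaw": 0.0,"dx": 0,"dy": 0,"dz": -0.02,"yaw": 0.09},{"jaw": 0.0,"dx": 0,"dy": 0,"dz": 0,"yaw": 0.09},{"jaw": 0.0,"dx": 0,"dy": 0,"dz": 0,"yaw": 0.088},{"jaw": 0.0,"dx": 0,"dy": 0,"dz": 0,"yaw": 0},{"jaw": 0.0,"dx": 0,"dy": 0,"dz": 0,"yaw": 0}])

```text
t: 7.48
tool_pos: [0.5071, -0.285, 0.1369]
orientation: [3.141, 0.023, 0.0]
force: [0.0, -0.5, -2.1]
opening: 0.0097
gripper_force: 40.0
```

carry_out(moves=[{"jaw": 0.0,"dx": 0.008,"dy": -0.02,"dz": 0,"yaw": 0},{"jaw": 0.0,"dx": 0.009,"dy": -0.05,"dz": 0,"yaw": 0},{"jaw": 0.0,"dx": 0.009,"dy": -0.055,"dz": 0,"yaw": 0},{"jaw": 0.0,"dx": 0.009,"dy": -0.055,"dz": 0,"yaw": 0},{"jaw": 0.0,"dx": 0.009,"dy": -0.055,"dz": 0,"yaw": 0},{"jaw": 0.0,"dx": 0.009,"dy": -0.05,"dz": 0,"yaw": 0},{"jaw": 0.0,"dx": 0.009,"dy": -0.04,"dz": 0,"yaw": 0},{"jaw": 0.0,"dx": 0,"dy": 0,"dz": 0,"yaw": 0}])

```text
t: 8.48
tool_pos: [0.5649, 0.0447, 0.1364]
orientation: [-3.14, -0.028, 0.0]
force: [-0.8, -1.6, -3.2]
opening: 0.01
gripper_force: 40.0
```

carry_out(moves=[{"jaw": 0.0,"dx": 0,"dy": 0,"dz": 0,"yaw": 0},{"jaw": 0.0,"dx": 0,"dy": 0,"dz": 0,"yaw": 0}])

```text
t: 8.72
tool_pos: [0.5647, 0.0399, 0.1363]
orientation: [3.141, 0.019, -0.0]
force: [-0.1, -0.4, -1.8]
opening: 0.0098
gripper_force: 40.0
```

```bash
python3 st.py .5655 .0406 .060 0.75; python3 -c "
from h import *
im=snap('wrist','w6'); print('x')"
```

```text
t 8.725 pos [0.56473 0.03995 0.13628] yaw 0.011951546375116006 tilt [-0.0003 -0.0002] F [-0.13 -0.37 -1.81] op 0.009814690386230585 39.99921977519989
yaw cmd -0.0011384230148414661 tool d now [ 0.0008 -0.0007  0.0763]
x
```

View pics/w6.png

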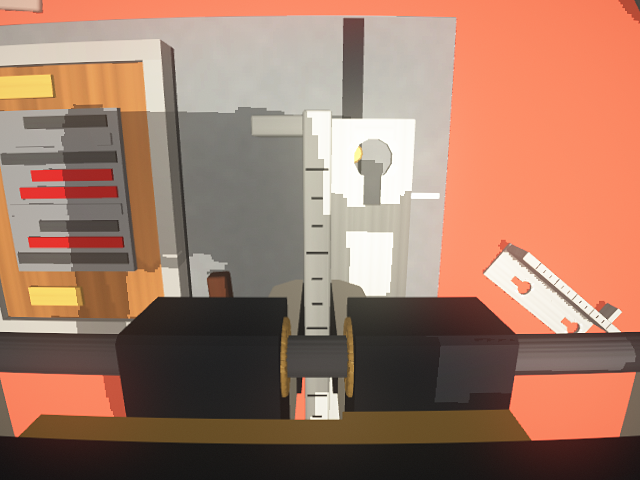

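w6 shows the lay held straight, with its +x entry at (373,158), brass seen through it at the left by parallax, and its slot running down. Next is a check of the lay's position in the hand from this entry.

Run:
```python
from h import *
im,m=load('w6'); sub=im[125:215,340:412].astype(int); mk=((sub.min(2)<190)).astype('uint8')
n,l,st,c=cv2.connectedComponentsWithStats(mk); 
for i in range(1,n):
    if st[i,4]>80: print(st[i])
i=l[158-125,375-340]; b=(l==i)
for v in (140,145,150,155,158,161,165,170,175,178,185,195,200): 
    r=np.nonzero(b[v-125])[0]; print(v,(r.min()+340,r.max()+340) if len(r) else None,end=' ')
s=read_state(); g=s['tool_pos']; a=0.01195; R=np.array([[np.cos(a),-np.sin(a)],[np.sin(a),np.cos(a)]])
z=g[2]-.0163+.004
print('\npred',[proj(m,np.r_[g[:2]+R@np.array(o),z]).round(1) for o in ((.063,-.025),(.0715,-.025),(.063,-.0165),(.063,-.0335),(.041,-.025))])
```

```text
[   0   18   72   72 1877]
140 (np.int64(340), np.int64(411)) 145 (np.int64(340), np.int64(411)) 150 (np.int64(340), np.int64(411)) 155 (np.int64(340), np.int64(411)) 158 (np.int64(340), np.int64(411)) 161 (np.int64(340), np.int64(411)) 165 (np.int64(340), np.int64(411)) 170 (np.int64(340), np.int64(411)) 175 (np.int64(340), np.int64(411)) 178 (np.int64(340), np.int64(411)) 185 (np.int64(340), np.int64(411)) 195 (np.int64(343), np.int64(411)) 200 (np.int64(347), np.int64(399)) 
pred [array([[372.7, 156.9]]), array([[373.2, 137.3]]), array([[353.6, 156.9]]), array([[391.6, 157. ]]), array([[371.1, 205.9]])]
```

The entry matches the prediction within 1 mm. Descending to hover just above the heads.

carry_out(moves=[{"jaw": 0.0,"dx": 0.0008,"dy": -0.0007,"dz": 0.025,"yaw": -0.001},{"jaw": 0.0,"dx": 0,"dy": 0,"dz": 0.025,"yaw": 0},{"jaw": 0.0,"dx": 0,"dy": 0,"dz": 0.015,"yaw": 0},{"jaw": 0.0,"dx": 0,"dy": 0,"dz": 0.01,"yaw": 0},{"jaw": 0.0,"dx": 0,"dy": 0,"dz": 0.005,"yaw": 0},{"jaw": 0.0,"dx": 0,"dy": 0,"dz": 0,"yaw": 0},{"jaw": 0.0,"dx": 0,"dy": 0,"dz": 0,"yaw": 0},{"jaw": 0.0,"dx": 0,"dy": 0,"dz": 0,"yaw": 0}])

```text
t: 9.78
tool_pos: [0.5662, 0.0415, 0.057]
orientation: [3.142, 0.022, 0.002]
force: [-0.1, 0.4, -2.4]
opening: 0.0094
gripper_force: 40.0
```

```bash
python3 st.py .5655 .0406 .037 0.75; python3 -c "
from h import *
im=snap('wrist','w7'); cv2.imwrite('pics/c3.png',cv2.resize(im[80:330,230:480,::-1],None,fx=2.2,fy=2.2))"
```

```text
t 9.775 pos [0.56623 0.04152 0.05701] yaw 0.013887731994596062 tilt [ 0.0011 -0.    ] F [-0.14  0.38 -2.37] op 0.00935466397579506 39.999271631240845
yaw cmd 0.0007977626046385897 tool d now [-0.0008  0.0009  0.02  ]
```

View pics/c3.png

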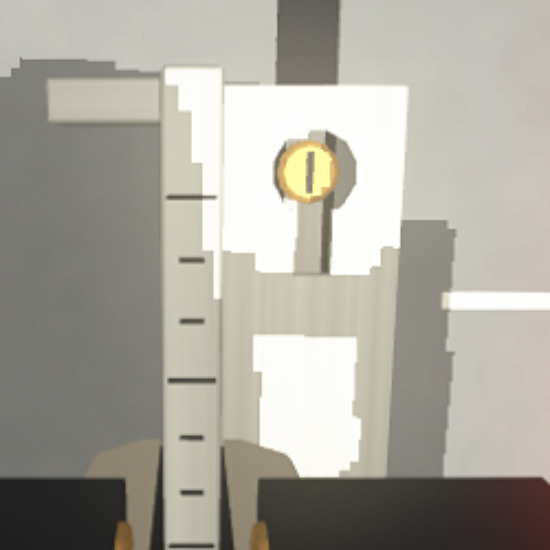

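c3 (crop) shows the head at crop (309,171), nearly centred in the +x entry (about 275–356, centre 316,172). The small offset has the direction of parallax, so I compute it.

Run:
```python
from h import *
im,m=load('w7'); hsv=cv2.cvtColor(im,cv2.COLOR_BGR2HSV)[140:175,350:395]
b=((hsv[:,:,0]>12)&(hsv[:,:,0]<35)&(hsv[:,:,1]>90)).astype('uint8'); n,l,st,c=cv2.connectedComponentsWithStats(b); i=1+np.argmax(st[1:,4])
cn=max(cv2.findContours(b,cv2.RETR_EXTERNAL,cv2.CHAIN_APPROX_NONE)[0],key=cv2.contourArea); (x,y),r=cv2.minEnclosingCircle(cn)
print('head px',x+350,y+140,r,st[i]); h=onz(m,[x+350,y+140],.0285)[0]; print('head',h)
# entry rim: left/right/top from crop
c=lambda u,v:[u/2.2+230-.27,v/2.2+80-.27]
L,Rr,T=onz(m,[c(275,170),c(356,170),c(316,131)],.0447); print(L,Rr,T,'entry c',(L+Rr)/2, Rr[1]-L[1], T[0]-.0085)
s=read_state()['tool_pos']; a=.0131; print('model entry',s[:2]+[.063*np.cos(a)+.025*np.sin(a),.063*np.sin(a)-.025*np.cos(a)])
```

```text
head px 369.6904754638672 157.67687034606934 14.339862823486328 [  6   4  29  29 266]
head [0.62903016 0.01639393 0.0285    ]
[0.62948705 0.02523726 0.0447    ] [0.62977765 0.00876602 0.0447    ] [0.63732166 0.01725081 0.0447    ] entry c [0.62963235 0.01700164 0.0447    ] -0.016471242223376415 0.6288216555653716
model entry [0.62947116 0.0173413 ]
```

Entry and head coincide within 1 mm. Lowering gently.

carry_out(moves=[{"jaw": 0.0,"dx": -0.0004,"dy": 0.0008,"dz": 0.003,"yaw": 0},{"jaw": 0.0,"dx": 0,"dy": 0,"dz": 0.003,"yaw": 0},{"jaw": 0.0,"dx": 0,"dy": 0,"dz": 0.003,"yaw": 0},{"jaw": 0.0,"dx": 0,"dy": 0,"dz": 0.003,"yaw": 0},{"jaw": 0.0,"dx": 0,"dy": 0,"dz": 0.002,"yaw": 0},{"jaw": 0.0,"dx": 0,"dy": 0,"dz": 0,"yaw": 0},{"jaw": 0.0,"dx": 0,"dy": 0,"dz": 0,"yaw": 0}])

```text
t: 10.7
tool_pos: [0.5654, 0.0407, 0.0424]
orientation: [3.142, 0.022, 0.0]
force: [0.9, 0.5, -2.3]
opening: 0.0102
gripper_force: 40.0
```

```bash
python3 st.py .5657 .0404 .0365 0.75
```

```text
t 10.7 pos [0.5654  0.04068 0.04243] yaw 0.013806692334954778 tilt [ 0.0001 -0.    ] F [ 0.89  0.46 -2.34] op 0.010238696697495879 39.99926269054413
yaw cmd 0.0007167229449973056 tool d now [0.0003 0.0003 0.0059]
```

carry_out(moves=[{"jaw": 0.0,"dx": 0.0003,"dy": 0.0003,"dz": 0.002,"yaw": 0},{"jaw": 0.0,"dx": 0,"dy": 0,"dz": 0.002,"yaw": 0},{"jaw": 0.0,"dx": 0,"dy": 0,"dz": 0.001,"yaw": 0},{"jaw": 0.0,"dx": 0,"dy": 0,"dz": 0,"yaw": 0},{"jaw": 0.0,"dx": 0,"dy": 0,"dz": 0,"yaw": 0}])

```text
t: 11.32
tool_pos: [0.5656, 0.0404, 0.0373]
orientation: [3.142, 0.022, -0.0]
force: [-0.5, -0.7, -2.6]
opening: 0.0098
gripper_force: 40.0
```

```bash
python3 st.py .5657 .0404 .0365 0.75
```

```text
t 11.325 pos [0.56563 0.04037 0.03735] yaw 0.013800053367365082 tilt [-0.0001 -0.    ] F [-0.49 -0.68 -2.62] op 0.009804708779467122 39.99943792819977
yaw cmd 0.00071008397740761 tool d now [ 0.0001 -0.      0.0008]
```

carry_out(moves=[{"jaw": 0.0,"dx": 0,"dy": 0,"dz": 0.0005,"yaw": 0.0005},{"jaw": 0.0,"dx": 0,"dy": 0,"dz": 0,"yaw": 0},{"jaw": 0.0,"dx": 0,"dy": 0,"dz": 0,"yaw": 0}])

```text
t: 11.7
tool_pos: [0.5657, 0.0404, 0.0369]
orientation: [3.142, 0.021, 0.0]
force: [-0.2, -0.0, -2.2]
opening: 0.0097
gripper_force: 40.0
```

carry_out(moves=[{"jaw": 0.0,"dx": 0,"dy": 0,"dz": 0.0003,"yaw": 0},{"jaw": 0.0,"dx": 0,"dy": 0,"dz": 0,"yaw": 0},{"jaw": 0.0,"dx": 0,"dy": 0,"dz": 0,"yaw": 0}])

```text
t: 12.08
tool_pos: [0.5656, 0.0404, 0.0365]
orientation: [-3.142, -0.021, 0.0]
force: [-0.0, -0.7, -2.1]
opening: 0.0097
gripper_force: 40.0
```

carry_out(moves=[{"jaw": 0.0,"dx": 0.002,"dy": 0,"dz": 0.0001,"yaw": 0},{"jaw": 0.0,"dx": 0.002,"dy": 0,"dz": 0,"yaw": 0},{"jaw": 0.0,"dx": 0.002,"dy": 0,"dz": 0,"yaw": 0},{"jaw": 0.0,"dx": 0,"dy": 0,"dz": 0,"yaw": 0},{"jaw": 0.0,"dx": 0,"dy": 0,"dz": 0,"yaw": 0}])

```text
t: 12.7
tool_pos: [0.5718, 0.0405, 0.0365]
orientation: [-3.141, -0.021, -0.0]
force: [0.1, 0.6, -1.8]
opening: 0.0093
gripper_force: 40.0
```

carry_out(moves=[{"jaw": 0.0,"dx": 0.002,"dy": 0,"dz": 0,"yaw": 0},{"jaw": 0.0,"dx": 0.002,"dy": 0,"dz": 0,"yaw": 0},{"jaw": 0.0,"dx": 0.002,"dy": 0,"dz": 0,"yaw": 0},{"jaw": 0.0,"dx": 0.002,"dy": 0,"dz": 0,"yaw": 0},{"jaw": 0.0,"dx": 0,"dy": 0,"dz": 0,"yaw": 0},{"jaw": 0.0,"dx": 0,"dy": 0,"dz": 0,"yaw": 0}])

```text
t: 13.45
tool_pos: [0.5799, 0.0406, 0.0365]
orientation: [-3.142, -0.021, -0.001]
force: [0.6, -0.3, -2.0]
opening: 0.0098
gripper_force: 40.0
```

```bash
python3 st.py .5837 .0408 .0363 0.75
```

```text
t 13.45 pos [0.57985 0.04057 0.03651] yaw 0.013297146280544458 tilt [0.0004 0.    ] F [ 0.59 -0.26 -1.97] op 0.009796385241733178 39.99985456466675
yaw cmd 0.000207176890586986 tool d now [ 0.0038 -0.0002  0.0002]
```

Sliding freely. The last 4 mm go in small steps.

carry_out(moves=[{"jaw": 0.0,"dx": 0.001,"dy": 0,"dz": 0,"yaw": 0},{"jaw": 0.0,"dx": 0.001,"dy": 0,"dz": 0,"yaw": 0},{"jaw": 0.0,"dx": 0.001,"dy": 0,"dz": 0,"yaw": 0},{"jaw": 0.0,"dx": 0,"dy": 0,"dz": 0,"yaw": 0},{"jaw": 0.0,"dx": 0,"dy": 0,"dz": 0,"yaw": 0}])

```text
t: 14.08
tool_pos: [0.5826, 0.0406, 0.0363]
orientation: [-3.141, -0.021, 0.0]
force: [0.4, -0.4, -2.5]
opening: 0.0094
gripper_force: 40.0
```

carry_out(moves=[{"jaw": 0.0,"dx": 0.0005,"dy": 0,"dz": 0,"yaw": 0},{"jaw": 0.0,"dx": 0,"dy": 0,"dz": 0,"yaw": 0},{"jaw": 0.0,"dx": 0,"dy": 0,"dz": 0,"yaw": 0}])

```text
t: 14.45
tool_pos: [0.5831, 0.0406, 0.0364]
orientation: [-3.142, -0.021, 0.0]
force: [-0.3, 0.6, -2.3]
opening: 0.0098
gripper_force: 40.0
```

carry_out(moves=[{"jaw": 0.0,"dx": 0.0005,"dy": 0,"dz": 0,"yaw": 0},{"jaw": 0.0,"dx": 0,"dy": 0,"dz": 0,"yaw": 0},{"jaw": 0.0,"dx": 0,"dy": 0,"dz": 0,"yaw": 0}])

```text
t: 14.82
tool_pos: [0.5836, 0.0406, 0.0364]
orientation: [-3.141, -0.021, 0.0]
force: [-0.2, 0.9, -2.4]
opening: 0.0099
gripper_force: 40.0
```

carry_out(moves=[{"jaw": 0.0,"dx": 0.0005,"dy": 0,"dz": 0,"yaw": 0},{"jaw": 0.0,"dx": 0,"dy": 0,"dz": 0,"yaw": 0},{"jaw": 0.0,"dx": 0,"dy": 0,"dz": 0,"yaw": 0}])

```text
t: 15.2
tool_pos: [0.5841, 0.0406, 0.0364]
orientation: [-3.141, -0.021, 0.0]
force: [-0.5, 0.3, -1.7]
opening: 0.0101
gripper_force: 40.0
```

carry_out(moves=[{"jaw": 0.0,"dx": 0.0004,"dy": 0,"dz": 0,"yaw": 0},{"jaw": 0.0,"dx": 0,"dy": 0,"dz": 0,"yaw": 0},{"jaw": 0.0,"dx": 0,"dy": 0,"dz": 0,"yaw": 0}])

```text
t: 15.58
tool_pos: [0.5842, 0.0406, 0.0364]
orientation: [-3.142, -0.021, 0.001]
force: [-3.3, -0.1, -0.4]
opening: 0.0096
gripper_force: 40.0
```

carry_out(moves=[{"jaw": 0.0,"dx": 0.0004,"dy": 0,"dz": 0.0001,"yaw": 0},{"jaw": 0.0,"dx": 0,"dy": 0,"dz": 0,"yaw": 0},{"jaw": 0.0,"dx": 0,"dy": 0,"dz": 0,"yaw": 0}])

```text
t: 15.95
tool_pos: [0.5843, 0.0407, 0.0364]
orientation: [-3.141, -0.021, 0.002]
force: [-6.0, -0.7, 3.2]
opening: 0.0096
gripper_force: 40.0
```

It stops firmly at 6 N, so it is home. Release and rise.

carry_out(grip_force=5, moves=[{"jaw": 0.0,"dx": -0.0003,"dy": 0,"dz": -0.0001,"yaw": 0},{"jaw": 0.0,"dx": 0,"dy": 0,"dz": 0,"yaw": 0},{"jaw": 0.025,"dx": 0,"dy": 0,"dz": 0,"yaw": 0},{"jaw": 0.03,"dx": 0,"dy": 0,"dz": 0,"yaw": 0},{"jaw": 0.03,"dx": 0,"dy": 0,"dz": 0,"yaw": 0},{"jaw": 0.03,"dx": 0,"dy": 0,"dz": -0.01,"yaw": 0},{"jaw": 0.03,"dx": 0,"dy": 0,"dz": -0.03,"yaw": 0},{"jaw": 0.03,"dx": 0,"dy": 0,"dz": -0.05,"yaw": 0}])

```text
t: 16.95
tool_pos: [0.5831, 0.0406, 0.126]
orientation: [-3.141, -0.021, 0.006]
force: [0.9, 0.0, 0.8]
opening: 0.0301
gripper_force: 0.0
```

carry_out(moves=[{"jaw": 0.03,"dx": -0.04,"dy": 0,"dz": -0.04,"yaw": 0},{"jaw": 0.03,"dx": -0.05,"dy": 0,"dz": -0.04,"yaw": 0},{"jaw": 0.03,"dx": -0.05,"dy": 0,"dz": 0,"yaw": 0},{"jaw": 0.03,"dx": -0.04,"dy": 0,"dz": 0,"yaw": 0},{"jaw": 0.03,"dx": 0,"dy": 0,"dz": 0,"yaw": 0},{"jaw": 0.03,"dx": 0,"dy": 0,"dz": 0,"yaw": 0}])

```text
t: 17.7
tool_pos: [0.4067, 0.0382, 0.2065]
orientation: [3.141, 0.021, 0.004]
force: [-0.2, -0.5, 0.0]
opening: 0.0297
gripper_force: 0.0
```

```bash
python3 -c "
from h import *
im=snap('wrist','w8'); m=load('w8')[1]; u,v=proj(m,[.55,.03,.03])[0]; print(u,v, proj(m,[[.4985,.0147,.0265],[.629,.0163,.029],[.539,.0151,.029]]))
u=int(min(max(u,130),510)); cv2.imwrite('pics/c4.png',cv2.resize(im[:300,u-130:u+130,::-1],None,fx=2,fy=2))"; python3 st.py
```

```text
328.9757039982243 53.83367928376023 [[345.68735445 119.65514223]
 [348.20368926 -50.99888143]
 [346.77616442  68.59714127]]
t 17.75 pos [0.4068  0.03824 0.20619] yaw 0.013246077248820591 tilt [0.0015 0.    ] F [ 1.05  0.45 -0.14] op 0.02994798694758858 0.0
```

View pics/c4.png

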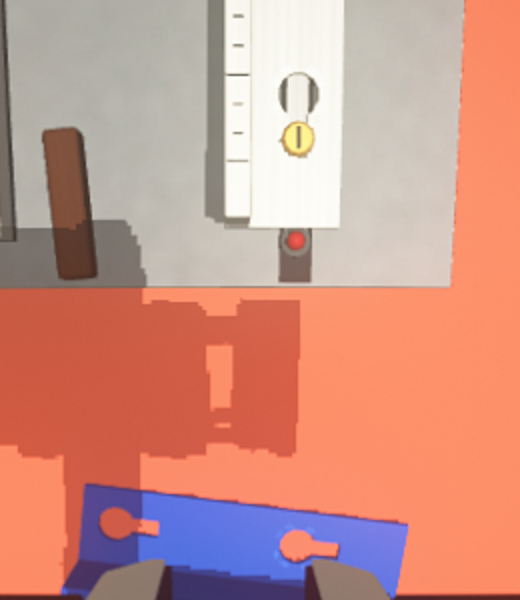

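c4 shows the brass head at the end of its slot (298,138), and the red pin (296,240) fully exposed behind the leaf's edge at row 228. The spacer is undisturbed and the gripper is clear.

```bash
python3 -c "
from plant import close_job; print(close_job())"
```

```text
the job is handed in; nothing more can be done
None
```

The side lay is fitted on the press and slid home; the last picture shows the catch pin clear behind it, the gripper is away, and the job was handed in at about 18 s with no verdict returned.

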